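# Set the second glass mould to the depth of the first with a depth rod

### The job

Take the depth rod out of its stand and lower it into the bore of the yellow mould until it bottoms on the plug, gently, so that the rim pushes its sliding collar up to the depth of that bore. Then with the rod press the plug of the blue mould down until the collar just seats on the blue mould's rim, so that both bores are equally deep, and stand the rod back in its hole in the stand. Do not lean hard on the yellow mould, and leave everything else on the bench where it is.

Things in the scene. Friction and masses are not known exactly. Their poses are not given: they have to be found in the camera images.
- mould_a: Yellow press mould, fixed to the table: square yellow foot plate 120 x 120 x 12 mm, round iron body 80 mm across with a yellow band, top flange 92 mm across; flat top (rim) 90 mm above the table. Origin at the centre of its underside, z up; the clamp screw is on its -x side, T-bar home.
- mould_a_mouth (a point): Centre of the mouth of the yellow mould's bore, level with the rim, z up. The bore is upright, 24 mm in diameter; its bottom is the flat top face of a round brass plug. This plug is locked and does not move; it lies somewhere from 42 to 62 mm below the rim: how deep is to be found.
- mould_b: Blue press mould, fixed to the table: square blue foot plate 120 x 120 x 12 mm, round iron body 80 mm across with a blue band, top flange 92 mm across; flat top (rim) 90 mm above the table. Origin at the centre of its underside, z up; the clamp screw is on its -x side, backed out.
- mould_b_mouth (a point): Centre of the mouth of the blue mould's bore, level with the rim, z up. The bore is upright, 24 mm in diameter; its bottom is the flat top face of a round brass plug. This plug is free: it starts 24 to 32 mm below the rim, slides down when pushed with about 7 N, stays where it is left and cannot be pulled up again (it could go as deep as 78 mm).
- rod_grip (a point): Depth rod (steel, 10 mm in diameter, 180 mm long, about 0.2 kg): centre of its red cylindrical handle, 16 mm in diameter, 48 mm tall; z up the rod. The flat lower end (tip) is 155 mm below this point, the top of the handle 25 mm above it. It starts upright in the stand, its tip 10 mm above the table.
- rod_tip (a point): The centre of the flat lower end of the depth rod; z runs up the rod.
- collar (a joint): The rod's sliding brass collar, a disc 40 mm across and 9 mm thick with a 20 mm hub on top (14 mm in all), too wide for the bores. Value: distance from the rod's tip up to the collar's flat underside (0.020 to 0.110 m), the depth it shows. Slides along the rod when pushed with about 5 N, stays where it is left; starts at 0.031 to 0.036.
- stand: Wooden tool stand, 55 (x) x 135 (y) x 40 mm, fixed; origin at the centre of its underside, z up. The rod's hole, in the middle of its top, is upright, 12 mm in diameter with a 2 mm chamfer, 30 mm deep (floor 10 mm above the table). Holes 45 mm to either side along y hold other tools, tops under 95 mm above the table.
- reamer_mid (a point): Bystander, leave alone: graphite reamer with a wooden handle, 85 mm tall, loose in the stand's +y end hole; point at mid height.
- punch_mid (a point): Bystander, leave alone: steel punch with a brass head, 82 mm tall, loose in the stand's -y end hole; point at mid height.
- paddle_mid (a point): Bystander, leave alone: graphite paddle, 110 x 75 x 10 mm, with a wooden handle, lying on the table; point at its middle.
- jacks_mid (a point): Bystander, leave alone: pair of steel jacks (large tweezers), 220 mm long, 12 mm thick, lying; point at its middle.
- torch_mid (a point): Bystander, leave alone: red hand torch with two thin pipes, 280 mm long, 24 mm thick, lying; point at its middle.
- spare_plug_mid (a point): Bystander, leave alone: spare brass plug, 24 mm across and 16 mm tall, on the table; point at its centre.
- frit_jar_mid (a point): Bystander, leave alone: amber jar with a steel cap, 56 mm across, 75 mm tall; point at its centre.
- glasswork_mid (a point): Bystander, leave alone: blue striped glass paperweight, 76 mm across, 60 mm tall, on a round cork pad; point at its centre.
There are look-alikes about, which are no part of the job. Leave any orange or turquoise look-alike of the stand alone.

How it is judged:
On the way, in this order (a step that is already met when the one before it is completed fails the run):
1. the depth rod's tip rests on the yellow mould's plug with the collar's underside on that mould's rim, to 1.5 mm (contact force between rod and plug_a above 1 N and horizontal distance between rod_tip and mould_a_mouth below 0.009 m and z of collar_face in the frame of mould_a_mouth between -0.0015 and 0.0015 m), for 0.1 s.
2. the blue mould's plug has been pressed to the depth of the yellow mould's plug, to 2 mm (z of plug_b_face in the frame of plug_a_face between -0.002 and 0.002 m), for 0.2 s.
At the end, for the whole second after the job is handed in: The faces of the two plugs are equally high to 2 mm, and the depth rod stands at rest in the stand's middle hole: its tip within 4 mm of the hole's axis and lower than 16 mm above the table, tilted less than 0.16 rad (all of step 2 and horizontal distance between rod_tip and stand below 0.004 m and height (world z) of rod_tip below 0.016 m and angle between rod_tip's own z axis and vertical below 0.16 rad and linear speed of rod below 0.02 m/s); the robot touches nothing.
It fails at once if the yellow mould or its plug is loaded by the rod with more than 35 N (contact force between rod and mould_a above 35 N).
It fails at once if a bystander is moved by more than 25 mm (distance of any of reamer_mid, punch_mid, paddle_mid, jacks_mid, torch_mid, spare_plug_mid, frit_jar_mid, glasswork_mid from where it was at the start of the episode above 0.025 m).
It also fails if it takes over 72 s, if anything falls off the work surface, if the arm or the gripper's body presses on something with over 40 N, if the wrist force passes 120 N, or if a joint passes its speed limit or range.

### The arm

A 6-joint arm with a two-finger parallel gripper is mounted at the origin on the work surface. World frame = base frame: x ahead of the robot, y to its left, z up, the work surface at z = 0. Lengths are in m, angles in rad, forces in N, time in s.
With the tool pointing down it reaches from about 0.375 to 0.9 m from the base axis. Payload 3.1 kg.
Tool frame: the origin (TCP) lies at the centre of the arm's flange, where the gripper is bolted on; the fingertips stand 173 mm ahead of it and the grasp point (between the pads) lies 155 mm ahead of it (tip_extent is the distance from the TCP to the fingertips, in m); z points along the fingers, y is the direction in which the jaws open and shut (so a half turn about z gives the same grasp; the last joint's range is limited). The gripper opens to 85 mm and grips with 20 to 120 N. Pads are 22 mm wide; open, the fingers measure 114 mm over their backs; the gripper's body (76 mm by 85 mm) begins 54 mm behind the grasp point. The pads swing forward as they close: fully open they stand 13 mm farther back than shut.
Start: joints at [-1.466, 0.527, 1.433, -0, 1.181, -0.178], TCP at [0.174, -0.6, 0.405] pointing down, gripper open.
Joint ranges: [-3.08, 3.08], [-0.75, 2.2], [0.22, 2.44], [-1.43, 4.57], [0, 2.65], [-2.85, 2.85]. Speed limits (rad/s): [2.79, 2.79, 3.14, 3.14, 3.14, 3.14].

### API

Orientations are given as a unit quaternion [x, y, z, w].
In Python, from station import sense, snapshot, sign_off, tip_extent gives the robot as it stands. The module is installed in compiled form; this text tells all that it offers.
- The arm moves only by the tool servo_tool, never from a script. Its argument "rows" is a list of rows, each a list of 3 entries, a list of its own where there are three numbers: the shift along the tool's x, y, z in mm, then the turn about the tool's z in degrees, then the opening, from -1 (shut) to 1 (fully open), so that 0 is half open. A call has 1 to 8 rows; each row is the pose to reach, as a shift and turn from the pose measured when the call began, along the tool's axes at that moment; what a row does not reach only later rows make up. A row lasts 1/10 s, in which the tool goes at most 50 mm and 8.59 degrees, less where a joint would pass 70% of its speed; a pose out of reach is approached as far as the arm can. A call with a gripper value outside its range is refused whole. The fingers move at their own pace and stop on an object; "force" is the grip in N (left out, the last holds). Time passes only in rows, so rows that repeat a pose let the fingers close. It gives the time, the measured TCP pose, the force and the opening at its end, in the units of the state.
- sense(): the state, without advancing time (a new reading comes with each control period).
- snapshot(name): name is "scene" or "side" or "wrist"; returns a dict with "image" (400x640x3 uint8, blue, green, red), "z_map" (400x640 float32, m along the optical axis (not along the pixel's ray), 0 where there is no reading), "vertical_fov" (degrees; the focal length in pixels is half the picture's height over the tangent of half this angle, whatever the lens; pixels are square), "cx", "cy" (the principal point, pixels), "k1" (the pictures are not rectified: a ray, as slopes to the right and down, at radius r is drawn at 1 + k1 r^2 times it, then the intrinsics apply), "cam_to_world" (4x4, takes a point from camera to world coordinates). Camera axes: x right, y down, z forward; pixel columns grow to the right and rows downward; lengths in m; the calibration is good to about 2 mm. A picture is of the moment at which its call begins.
- sign_off(): hands the job in, once; it reports no verdict.
The state is a dict: "t": time; "q": joint angles; "qd": joint speeds; "tau": joint torques, N m; "tcp_pos": TCP position; "tool_rot": TCP orientation; "force": force on the tool from outside, world axes, zero at the start; "ft_torque": the same for the moment, N m; "finger_gap": opening from 0.0 (shut) to 1.0 (fully open).
Only numpy, scipy, OpenCV 4.12 (cv2) and the standard library are available. Lean on these libraries where they do the work, as an engineer would, in place of code of your own. Each camera call takes 0.05 s, during which the arm holds its last target. There are 200 camera calls.

## Working session

There is one attempt and no reset: what is moved stays moved. The work goes in short steps, Python scripts to look and compute and a tool call to move; the robot and the scene stay as the last step left them, time stands still between calls to the robot, and variables do not carry over. Pictures are saved under pics/ and viewed, about 8 in all and at most 12, crops included, and the job is handed in when it is done.

Besides the shell and the picture viewer there is one more tool, called after "Request:" as a command line: name --argument value ..., lists and objects as JSON in quotes. servo_tool: Moves the arm, as the interface text tells. Its arguments: {"type":"object","properties":{"rows":{"type":"array"},"force":{"type":"number"}},"required":["rows"]}

```bash
mkdir -p pics; cat > h.py <<'E'
import numpy as np, cv2
from station import sense, snapshot, sign_off, tip_extent
def K(s):
    h=s["image"].shape[0]; f=h/2/np.tan(np.radians(s["vertical_fov"])/2)
    return np.array([[f,0,s["cx"]],[0,f,s["cy"]],[0,0,1.]])
def rays(s,uv):
    uv=np.asarray(uv,float).reshape(-1,1,2)
    n=cv2.undistortPoints(uv,K(s),np.array([s["k1"],0,0,0,0.])).reshape(-1,2)
    return np.c_[n,np.ones(len(n))]
def on_plane(s,uv,z):
    T=np.array(s["cam_to_world"]); d=rays(s,uv)@T[:3,:3].T; o=T[:3,3]
    return o+d*((z-o[2])/d[:,2])[:,None]
def depth_pts(s,uv):
    uv=np.asarray(uv,int).reshape(-1,2); T=np.array(s["cam_to_world"])
    z=s["z_map"][uv[:,1],uv[:,0]]
    return (rays(s,uv)*z[:,None])@T[:3,:3].T+T[:3,3]
E
python3 - <<'E'
from h import *
for n in("scene","side"):
    s=snapshot(n); cv2.imwrite(f"pics/{n}0.png",s["image"]); print(n,s["vertical_fov"],s["k1"],np.round(s["cam_to_world"],3).tolist())
print(sense())
E
```

```text
scene 55.75974334148939 -0.0680778053540999 [[-0.327, 0.615, -0.718, 1.384], [0.945, 0.218, -0.244, 0.272], [0.006, -0.758, -0.652, 0.904], [0.0, 0.0, 0.0, 1.0]]
side 49.24332188492584 -0.0849035672596941 [[-0.992, -0.092, 0.089, 0.459], [-0.127, 0.597, -0.792, 0.913], [0.02, -0.797, -0.604, 0.84], [0.0, 0.0, 0.0, 1.0]]
{'t': 0.1, 'q': array([-1.46652610e+00,  5.28379178e-01,  1.43380823e+00,  6.62575392e-06,
        1.18143883e+00, -1.78515030e-01]), 'qd': array([ 4.31863569e-05, -1.26487450e-03, -3.68996986e-03,  9.52606920e-04,
        6.69220433e-04, -6.96543680e-04]), 'tau': array([ 2.85672504e-04, -4.43305421e+01, -1.78585660e+01, -2.74469021e-04,
        3.91435315e-03, -9.85273687e-06]), 'tcp_pos': array([ 0.17438018, -0.59984143,  0.40381664]), 'tool_rot': array([ 9.90020371e-01,  1.40920659e-01,  4.07986070e-05, -1.01597736e-03]), 'force': array([-0.09987786,  0.04468328, -0.83932432]), 'ft_torque': array([ 0.02944684, -0.01890569,  0.01662633]), 'finger_gap': 0.9994895142556347}
```

View pics/scene0.png

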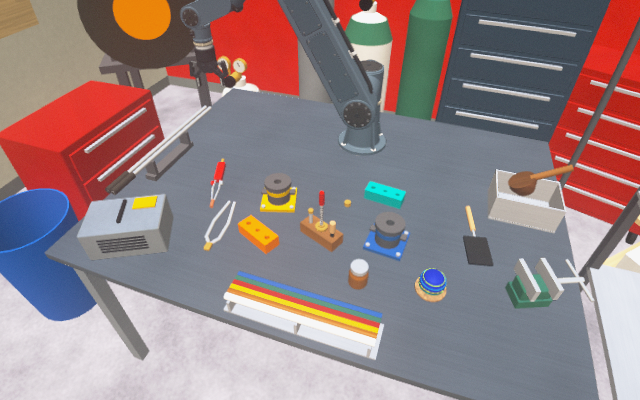

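View pics/side0.png

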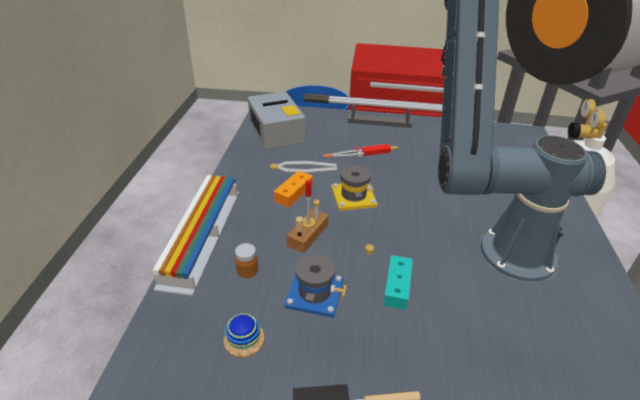

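The scene view shows the red rod handle at about (322,197) in the brown stand (321,232), the yellow mould at (278,185) and the blue one at (390,222). In the side view the handle is at (308,188), the yellow mould at (355,178) and the blue one at (316,272).

```bash
python3 - <<'E'
from h import *
S={n:snapshot(n) for n in("scene","side")}
def cent(s,box,f):
    x0,y0,x1,y1=box; im=s["image"][y0:y1,x0:x1]; hsv=cv2.cvtColor(im,cv2.COLOR_BGR2HSV); m=f(hsv)
    ys,xs=np.nonzero(m); return np.c_[xs+x0,ys+y0]
red=lambda h:((h[...,0]<6)|(h[...,0]>174))&(h[...,1]>150)&(h[...,2]>70)
c={}
for n,b in(("scene",(310,185,335,212)),("side",(298,172,320,203))):
    p=cent(S[n],b,red); print(n,len(p),p.min(0),p.max(0)); c[n]=p.mean(0)
A=[];B=[]
for n in S:
    T=np.array(S[n]["cam_to_world"]); d=T[:3,:3]@rays(S[n],c[n])[0]; d/=np.linalg.norm(d); P=np.eye(3)-np.outer(d,d); A.append(P); B.append(P@T[:3,3])
    print(n,"plane .165",on_plane(S[n],c[n],.165))
print("handle",np.linalg.solve(sum(A),sum(B)))
# rims: depth points with z 86..94mm
for n,bs in(("scene",{"a":(255,165,300,200),"b":(365,205,415,245),"st":(298,205,345,250)}),("side",{"a":(335,160,378,200),"b":(290,250,342,300),"st":(285,208,330,250)})):
    for k,(x0,y0,x1,y1) in bs.items():
        uv=np.array([(x,y) for y in range(y0,y1) for x in range(x0,x1)])
        p=depth_pts(S[n],uv)
        lo,hi=(.086,.095) if k!="st" else (.036,.044)
        q=p[(p[:,2]>lo)&(p[:,2]<hi)].astype(np.float32)
        if len(q)>5: 
            (cx,cy),r=cv2.minEnclosingCircle(q[:,:2]); print(n,k,len(q),q.mean(0),(cx,cy,r),cv2.minAreaRect(q[:,:2]))
E
```

```text
scene 66 [319 191] [323 205]
side 78 [306 180] [310 196]
scene plane .165 [[0.59157694 0.01078121 0.165     ]]
side plane .165 [[0.5890401  0.01009021 0.165     ]]
handle [0.5894942  0.00976708 0.1639031 ]Traceback (most recent call last):
  File "<stdin>", line 23, in <module>
cv2.error: OpenCV(4.12.0) /io/opencv/modules/imgproc/src/shapedescr.cpp:201: error: (-215:Assertion failed) count >= 0 && (depth == CV_32F || depth == CV_32S) in function 'minEnclosingCircle'
```

```bash
python3 - <<'E'
from h import *
S={n:snapshot(n) for n in("scene","side")}
for n,bs in(("scene",{"a":(255,165,300,200),"b":(365,205,415,245),"st":(298,205,345,250)}),("side",{"a":(335,160,378,200),"b":(290,250,342,300),"st":(285,208,330,250)})):
    for k,(x0,y0,x1,y1) in bs.items():
        uv=np.array([(x,y) for y in range(y0,y1) for x in range(x0,x1)])
        p=depth_pts(S[n],uv)
        lo,hi=(.084,.097) if k!="st" else (.036,.044)
        q=np.ascontiguousarray(p[(p[:,2]>lo)&(p[:,2]<hi)],dtype=np.float32)
        if k=="st": q=q[np.linalg.norm(q[:,:2]-[.59,.01],axis=1)<.09]
        if len(q)>5:
            xy=np.ascontiguousarray(q[:,:2]); (cx,cy),r=cv2.minEnclosingCircle(xy); print(n,k,len(q),q.mean(0).round(4),np.round((cx,cy,r),4),cv2.minAreaRect(xy))
E
```

```text
scene a 355 [ 0.4785 -0.1851  0.0881] [ 0.4786 -0.1855  0.0491] ((0.47731813788414, -0.1867346167564392), (0.09140025079250336, 0.08969689905643463), 19.995363235473633)
scene b 488 [0.5467 0.2172 0.0882] [0.5448 0.2182 0.0473] ((0.545170783996582, 0.2166566103696823), (0.09087985754013062, 0.08802823722362518), 6.1654791831970215)
scene st 342 [0.6001 0.0166 0.0387] [0.5918 0.0142 0.0713] ((0.5931583642959595, 0.012734033167362213), (0.13701683282852173, 0.05785045027732849), 68.44779205322266)
side a 433 [ 0.474  -0.181   0.0895] [ 0.4752 -0.1834  0.0488] ((0.4747866690158844, -0.18348023295402527), (0.08819994330406189, 0.09500481933355331), 3.9811761379241943)
side b 946 [0.5425 0.2204 0.0909] [0.543  0.2175 0.0486] ((0.5428403615951538, 0.21756510436534882), (0.0908307209610939, 0.09273138642311096), 38.246070861816406)
side st 438 [0.587  0.0233 0.0396] [0.589  0.0125 0.0738] ((0.58965665102005, 0.012700937688350677), (0.14000608026981354, 0.05785873159766197), 66.97872924804688)
```

Request:
servo_tool --rows '[[[35,-29,0],0,1],[[71,-59,0],0,1],[[107,-88,0],0,1],[[143,-118,0],0,1],[[178,-147,0],0,1],[[214,-177,0],0,1],[[250,-206,0],0,1],[[285,-235,0],0,1]]'

```text
t: 1.1
tcp_pos: [0.3833, -0.2932, 0.4048]
tool_rot: [0.99, 0.141, 0.0, -0.0]
force: [0.8, -0.9, 0.3]
finger_gap: 1.001
```

Request:
servo_tool --rows '[[[35,-29,0],0,1],[[71,-59,0],0,1],[[107,-88,0],0,1],[[143,-118,0],0,1],[[178,-147,0],0,1],[[214,-177,0],0,1],[[240,-198,0],0,1],[[240,-198,0],0,1]]'

```text
t: 1.9
tcp_pos: [0.5604, -0.0329, 0.405]
tool_rot: [0.99, 0.143, 0.001, -0.0]
force: [-0.1, -0.7, -0.1]
finger_gap: 0.999
```

```bash
python3 - <<'E'
from h import *
s=snapshot("wrist"); cv2.imwrite("pics/w1.png",s["image"]); print(s["vertical_fov"],s["k1"],np.round(s["cam_to_world"],3).tolist())
e=sense();print(e["t"],e["q"].round(3),e["tcp_pos"],e["tool_rot"])
E
```

```text
70.50684605558372 -0.026029942311096045 [[0.283, -0.911, -0.299, 0.639], [-0.959, -0.269, -0.087, -0.008], [-0.001, 0.311, -0.95, 0.375], [0.0, 0.0, 0.0, 1.0]]
1.95 [-0.261  0.44   1.597  0.     1.104  1.023] [ 0.55927684 -0.03441516  0.40481988] [9.89763090e-01 1.42719716e-01 3.26827727e-04 2.13235384e-05]
```

View pics/w1.png

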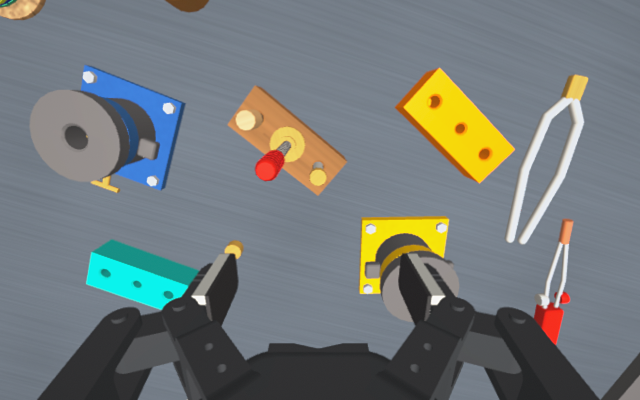

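The wrist view shows the red handle at (268,166), the stand around (287,140), the blue bore mouth at (76,137), and the yellow mould at (420,285), partly hidden by a finger. Next I'll measure the handle and the blue mouth.

```bash
cat >> h.py <<'E'
def red_handle(s,box):
    x0,y0,x1,y1=box; h=cv2.cvtColor(s["image"][y0:y1,x0:x1],cv2.COLOR_BGR2HSV)
    ys,xs=np.nonzero(((h[...,0]<6)|(h[...,0]>174))&(h[...,1]>150)&(h[...,2]>70)); return np.c_[xs+x0,ys+y0]
def tool_shift(xyz):
    from scipy.spatial.transform import Rotation as R
    e=sense(); return 1000*R.from_quat(e["tool_rot"]).inv().apply(np.array(xyz)-e["tcp_pos"])
E
python3 - <<'E'
from h import *
s=snapshot("wrist")
p=red_handle(s,(245,135,300,190)); q=depth_pts(s,p); print(len(p),p.mean(0),on_plane(s,p.mean(0),.165), "top",on_plane(s,(262,172),.19))
t=q[q[:,2]>.186]; print(len(t),t.mean(0),q[:,2].max())
# mouth b
h=s["image"][110:165,50:105].max(2); ys,xs=np.nonzero(h<70); print("mouth px",np.median(xs)+50,np.median(ys)+110,len(xs))
print("b",on_plane(s,(76,137),.09), "rim px", on_plane(s,(76,136),.09))
print("go",tool_shift([.59,.011,.405]),tool_shift([.59,.011,.32]))
E
```

```text
636 [267.4072327 162.5172956] [[0.58885803 0.01523904 0.165     ]] top [[0.58748872 0.01424604 0.19      ]]
394 [0.59139773 0.01398077 0.18989559] 0.3742186314074688
mouth px 72.0 130.0 147
b [[0.54280381 0.21608777 0.09      ]] rim px [[0.5438248 0.2161168 0.09     ]]
go [ 43.22054296 -35.87793324  -0.30060657] [ 43.25020186 -35.8760387   84.69938824]
```

Request:
servo_tool --rows '[[[22,-19,0],0,1],[[43,-37.5,0],0,1],[[43,-37.5,10],0,1],[[43,-37.5,10],0,1]]'

```text
t: 2.4
tcp_pos: [0.5883, 0.0115, 0.3932]
tool_rot: [0.99, 0.141, -0.002, -0.0]
force: [0.2, -0.3, -0.1]
finger_gap: 1.002
```

```bash
python3 - <<'E'
from h import *
s=snapshot("wrist"); cv2.imwrite("pics/w2.png",s["image"])
p=red_handle(s,(200,100,440,400)); q=depth_pts(s,p); k=(q[:,2]>.135)&(q[:,2]<.195); p,q=p[k],q[k]; print(len(p),p.min(0),p.max(0),q[:,2].max())
t=q[q[:,2]>.187]; print(len(t),t.mean(0),(t.max(0)+t.min(0))/2); print(on_plane(s,p[q[:,2]>.187].mean(0),.19))
e=sense();print(e["tcp_pos"],e["t"], tool_shift([*(t[:,:2].mean(0)),.32]))
E
```

```text
753 [306 198] [328 238] 0.19183600647717336
332 [0.59138189 0.01490888 0.1895892 ] [0.5912192  0.01466226 0.18945039]
[[0.59157497 0.01496349 0.19      ]]
[0.58830976 0.01125447 0.39368637] 2.45 [ 4.24129506 -2.59278687 73.67334695]
```

View pics/w2.png

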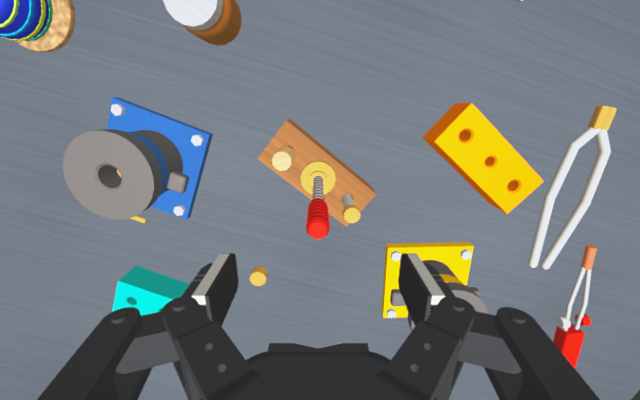

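The handle sits at (317,215), midway between the finger pads, whose inner edges are at 237 and 400. It's centred across the jaws, so I'll descend.

Request:
servo_tool --rows '[[[2,-0.5,20],0,1],[[2,-0.5,45],0,1],[[2,-0.5,65],0,1],[[2,-0.5,73.5],0,1],[[2,-0.5,73.5],0,1]]'

```text
t: 2.95
tcp_pos: [0.5891, 0.0112, 0.3192]
tool_rot: [0.99, 0.14, -0.003, -0.001]
force: [-0.1, 0.6, -0.7]
finger_gap: 0.998
```

Request:
servo_tool --rows '[[[0,0,0],0,-0.2],[[0,0,0],0,-0.7],[[0,0,0],0,-1],[[0,0,0],0,-1],[[0,0,0],0,-1],[[0,0,0],0,-1],[[0,0,0],0,-1]]' --force 70

```text
t: 3.65
tcp_pos: [0.5893, 0.0114, 0.3198]
tool_rot: [0.99, 0.14, -0.003, -0.0]
force: [-0.8, -0.1, 4.8]
finger_gap: 0.171
```

```bash
python3 - <<'E'
from h import *
e=sense();print({k:np.round(v,4) for k,v in e.items()})
s=snapshot("wrist"); cv2.imwrite("pics/w3.png",s["image"])
E
```

```text
{'t': np.float64(3.65), 'q': array([-1.7000e-01,  5.8880e-01,  1.6004e+00, -1.1000e-03,  9.5810e-01,
        1.1196e+00]), 'qd': array([ 0.0013,  0.0002,  0.0004,  0.0019, -0.0021,  0.0013]), 'tau': array([-3.18500e-01, -4.07347e+01, -1.33395e+01, -1.63600e-01,
       -1.91800e-01,  1.30000e-03]), 'tcp_pos': array([0.5893, 0.0114, 0.3198]), 'tool_rot': array([ 9.901e-01,  1.404e-01, -2.800e-03, -5.000e-04]), 'force': array([-0.7774, -0.1353,  4.7603]), 'ft_torque': array([ 0.1447,  0.1055, -0.0382]), 'finger_gap': np.float64(0.1714)}
```

Request:
servo_tool --rows '[[[0,0,-10],0,-1],[[0,0,-40],0,-1],[[0,0,-80],0,-1],[[0,0,-120],0,-1],[[0,0,-120],0,-1],[[0,0,-120],0,-1]]'

```text
t: 4.3
tcp_pos: [0.5897, 0.0114, 0.4405]
tool_rot: [0.99, 0.14, -0.002, -0.0]
force: [-0.4, -0.7, -1.8]
finger_gap: 0.168
```

```bash
python3 - <<'E'
from h import *
e=sense();print({k:np.round(v,4) for k,v in e.items() if k in("t","force","tcp_pos","tool_rot","finger_gap")})
print(tool_shift([.4765,-.184,.44]),tool_shift([.543,.2175,.44]))
S={n:snapshot(n) for n in("scene","side")}
cv2.imwrite("pics/l.png",np.hstack([cv2.resize(S["scene"]["image"][110:260,250:350],None,fx=4,fy=4),cv2.resize(S["side"]["image"][110:260,260:360],None,fx=4,fy=4)]))
E
```

```text
{'t': np.float64(4.3), 'tcp_pos': array([0.5897, 0.0114, 0.4405]), 'tool_rot': array([ 9.901e-01,  1.405e-01, -2.300e-03, -2.000e-04]), 'force': array([-0.3749, -0.7181, -1.842 ]), 'finger_gap': np.float64(0.1678)}
[-163.05304213  156.16400779    1.10916323] [  12.50395011 -210.99272227    0.68721013]
```

View pics/l.png

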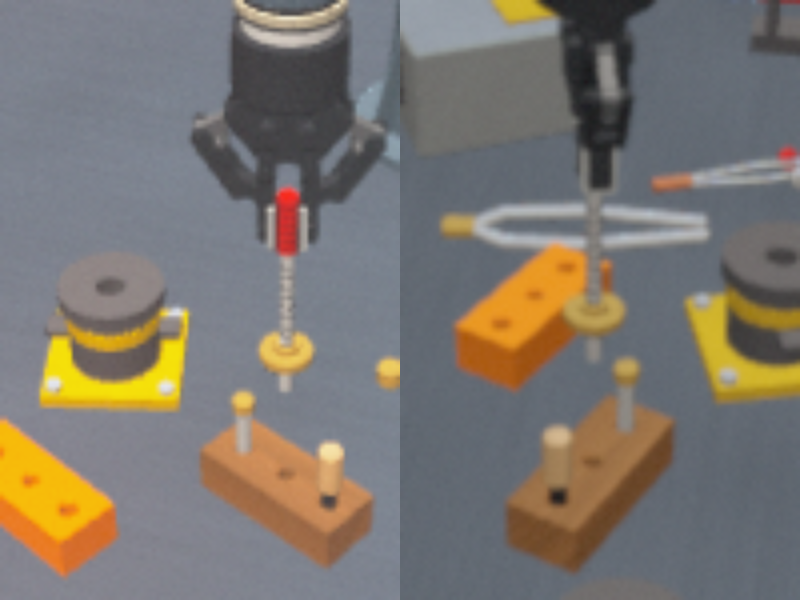

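The rod is out of the stand and hangs upright in the jaws, with the collar about 30 mm above the tip. The bystanders haven't moved. Next: over the yellow mould.

Request:
servo_tool --rows '[[[-30,28,0],0,-1],[[-62,60,0],0,-1],[[-95,91,0],0,-1],[[-128,122,0],0,-1],[[-155,148,0],0,-1],[[-163,156,0],0,-1],[[-163,156,0],0,-1],[[-163,156,0],0,-1]]'

```text
t: 5.2
tcp_pos: [0.4761, -0.1832, 0.4381]
tool_rot: [0.99, 0.14, -0.005, -0.002]
force: [0.4, 0.2, -2.4]
finger_gap: 0.169
```

```bash
python3 - <<'E'
from h import *
e=sense();print({k:np.round(v,4) for k,v in e.items() if k in("t","force","tcp_pos","tool_rot","finger_gap")})
S={n:snapshot(n) for n in("scene","side")}
print(tool_shift([.4765,-.184,.44]))
cv2.imwrite("pics/y.png",np.hstack([cv2.resize(S["scene"]["image"][90:220,230:330],None,fx=4,fy=4),cv2.resize(S["side"]["image"][90:220,310:410],None,fx=4,fy=4)]))
E
```

```text
{'t': np.float64(5.2), 'tcp_pos': array([ 0.4761, -0.1832,  0.4381]), 'tool_rot': array([ 0.9901,  0.1403, -0.0054, -0.0022]), 'force': array([ 0.4447,  0.2097, -2.4471]), 'finger_gap': np.float64(0.1687)}
[-0.34871995  1.35837988 -1.49155606]
```

View pics/y.png

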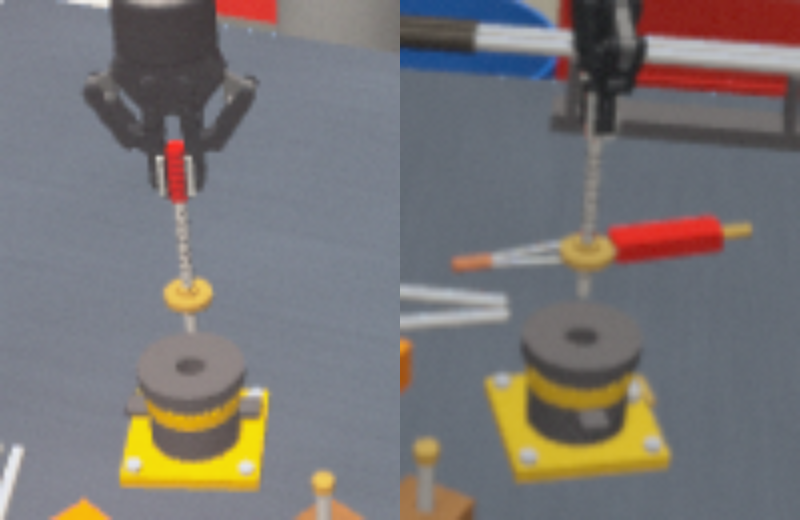

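Both views show the tip over the yellow bore (mouth near (190,366) and (582,336) in the crops). The tool is tilted about 0.011 rad, which I compensate as I descend.

Request:
servo_tool --rows '[[[4,2.5,0],0,-1],[[4,2.5,0],0,-1],[[4,2.5,20],0,-1],[[4,2.5,40],0,-1],[[4,2.5,58],0,-1],[[4,2.5,60],0,-1],[[4,2.5,60],0,-1]]'

```text
t: 6.0
tcp_pos: [0.4806, -0.1834, 0.3783]
tool_rot: [0.99, 0.142, -0.005, -0.002]
force: [-0.4, 1.2, -1.5]
finger_gap: 0.166
```

Request:
servo_tool --rows '[[[0,0,2],0,-1],[[0,0,4],0,-1],[[0,0,6],0,-1],[[0,0,8],0,-1],[[0,0,10],0,-1],[[0,0,12],0,-1],[[0,0,14],0,-1],[[0,0,16],0,-1]]'

```text
t: 6.8
tcp_pos: [0.4805, -0.1834, 0.3627]
tool_rot: [0.99, 0.142, -0.005, -0.002]
force: [-0.6, 1.0, 3.6]
finger_gap: 0.171
```

The collar is sliding (about 5.5 N). I'll continue more slowly.

Request:
servo_tool --rows '[[[0,0,1],0,-1],[[0,0,2],0,-1],[[0,0,3],0,-1],[[0,0,4],0,-1],[[0,0,4],0,-1]]'

```text
t: 7.3
tcp_pos: [0.4805, -0.1834, 0.3585]
tool_rot: [0.99, 0.142, -0.005, -0.002]
force: [-1.9, 0.6, 2.7]
finger_gap: 0.17
```

Request:
servo_tool --rows '[[[0,0,1],0,-1],[[0,0,2],0,-1],[[0,0,3],0,-1],[[0,0,3],0,-1]]'

```text
t: 7.7
tcp_pos: [0.4804, -0.1834, 0.3553]
tool_rot: [0.99, 0.142, -0.005, -0.002]
force: [-0.4, 1.2, 2.2]
finger_gap: 0.17
```

Request:
servo_tool --rows '[[[0,0,1],0,-1],[[0,0,2],0,-1],[[0,0,3],0,-1],[[0,0,3],0,-1]]'

```text
t: 8.1
tcp_pos: [0.4804, -0.1834, 0.3522]
tool_rot: [0.99, 0.142, -0.005, -0.002]
force: [-0.8, 1.3, 2.0]
finger_gap: 0.164
```

Request:
servo_tool --rows '[[[0,0,1],0,-1],[[0,0,2],0,-1],[[0,0,2],0,-1]]'

```text
t: 8.4
tcp_pos: [0.4804, -0.1834, 0.35]
tool_rot: [0.99, 0.142, -0.005, -0.002]
force: [0.5, 0.1, 2.1]
finger_gap: 0.166
```

Request:
servo_tool --rows '[[[0,0,1],0,-1],[[0,0,2],0,-1],[[0,0,2],0,-1]]'

```text
t: 8.7
tcp_pos: [0.4804, -0.1834, 0.3478]
tool_rot: [0.99, 0.141, -0.005, -0.002]
force: [-1.3, 0.7, 2.9]
finger_gap: 0.166
```

Request:
servo_tool --rows '[[[0,0,1],0,-1],[[0,0,2],0,-1],[[0,0,2],0,-1]]'

```text
t: 9.0
tcp_pos: [0.4804, -0.1834, 0.3457]
tool_rot: [0.99, 0.142, -0.005, -0.002]
force: [-0.7, 0.4, 2.4]
finger_gap: 0.167
```

Request:
servo_tool --rows '[[[0,0,1],0,-1],[[0,0,2],0,-1],[[0,0,2],0,-1]]'

```text
t: 9.3
tcp_pos: [0.4806, -0.1835, 0.3448]
tool_rot: [0.99, 0.141, -0.005, -0.002]
force: [-1.3, 1.5, 11.1]
finger_gap: 0.168
```

Request:
servo_tool --rows '[[[0,0,1],0,-1],[[0,0,2],0,-1],[[0,0,2],0,-1]]'

```text
t: 9.6
tcp_pos: [0.4807, -0.1835, 0.3447]
tool_rot: [0.99, 0.141, -0.004, -0.001]
force: [-2.5, 1.6, 16.2]
finger_gap: 0.167
```

The rod bottomed at TCP z of about 0.3447, so the depth is about 55 mm. Raising it now.

Request:
servo_tool --rows '[[[0,0,-5],0,-1],[[0,0,-25],0,-1],[[0,0,-60],0,-1],[[0,0,-95],0,-1],[[0,0,-95],0,-1],[[0,0,-95],0,-1]]'

```text
t: 10.2
tcp_pos: [0.4814, -0.1836, 0.4396]
tool_rot: [0.99, 0.141, -0.004, -0.001]
force: [-1.0, -0.2, -2.8]
finger_gap: 0.165
```

```bash
cat >> h.py <<'E'
from scipy.spatial.transform import Rotation as R
Q0=R.from_quat([.9901,.1404,-.0028,-.0005]); T0=np.array([.5893,.0114,.3198])
z0=Q0.apply([0,0,1.]); TIP0=T0+.155*z0-np.array([0,0,.155]); TIPT=Q0.inv().apply(TIP0-T0)
def tip():
    e=sense(); return e["tcp_pos"]+R.from_quat(e["tool_rot"]).apply(TIPT)
def tip_shift(xyz):
    e=sense(); return 1000*R.from_quat(e["tool_rot"]).inv().apply(np.array(xyz)-tip())
E
python3 - <<'E'
from h import *
e=sense();print({k:np.round(v,4) for k,v in e.items() if k in("t","force","tcp_pos","tool_rot","finger_gap")})
print(TIP0,tip(),tip_shift([.5435,.2175,.13]))
s=snapshot("scene"); cv2.imwrite("pics/c.png",cv2.resize(s["image"][90:220,230:330],None,fx=4,fy=4))
E
```

```text
{'t': np.float64(10.2), 'tcp_pos': array([ 0.4814, -0.1836,  0.4396]), 'tool_rot': array([ 0.9899,  0.1415, -0.004 , -0.001 ]), 'force': array([-1.0285, -0.1755, -2.7655]), 'finger_gap': np.float64(0.1647)}
[0.58841885 0.0114316  0.00980251] [ 0.47973245 -0.18336021  0.12956383] [ 173.48705755 -366.95667809   -0.65684751]
```

Request:
servo_tool --rows '[[[10,-22,0],0,-1],[[28,-60,0],0,-1],[[47,-100,0],0,-1],[[66,-140,0],0,-1],[[85,-180,0],0,-1],[[104,-220,0],0,-1],[[123,-260,0],0,-1],[[142,-300,0],0,-1]]'

```text
t: 11.05
tcp_pos: [0.5329, 0.1462, 0.4362]
tool_rot: [0.99, 0.141, -0.008, -0.002]
force: [0.8, -0.1, -2.0]
finger_gap: 0.17
```

```bash
python3 - <<'E'
from h import *
e=sense();print(e["tcp_pos"],e["tool_rot"],tip(),tip_shift([.5435,.2175,.13]))
E
```

```text
[0.53287355 0.14615532 0.43618738] [ 0.98991757  0.14142912 -0.00754523 -0.00201685] [0.52894697 0.14670179 0.12621398] [ 33.74089456 -63.91409117  -3.87965704]
```

Request:
servo_tool --rows '[[[15,-30,-2],0,-1],[[28,-54,-4],0,-1],[[34,-64,-4],0,-1],[[34,-64,-4],0,-1],[[34,-64,-4],0,-1]]'

```text
t: 11.55
tcp_pos: [0.5473, 0.2163, 0.4387]
tool_rot: [0.99, 0.141, -0.009, -0.001]
force: [-0.2, -0.8, -2.1]
finger_gap: 0.17
```

```bash
python3 - <<'E'
from h import *
e=sense();print(e["tcp_pos"],e["tool_rot"],tip(),tip_shift([.5435,.2175,.13]))
S={n:snapshot(n) for n in("scene","side")}
cv2.imwrite("pics/b.png",np.hstack([cv2.resize(S["scene"]["image"][130:270,340:440],None,fx=4,fy=4),cv2.resize(S["side"]["image"][180:320,260:360],None,fx=4,fy=4)]))
E
```

```text
[0.54734328 0.21627382 0.43870723] [ 0.98991921  0.14133119 -0.00912684 -0.00146462] [0.54249445 0.21634306 0.12874641] [ 1.26683952 -0.83624823 -1.27159112]
```

View pics/b.png

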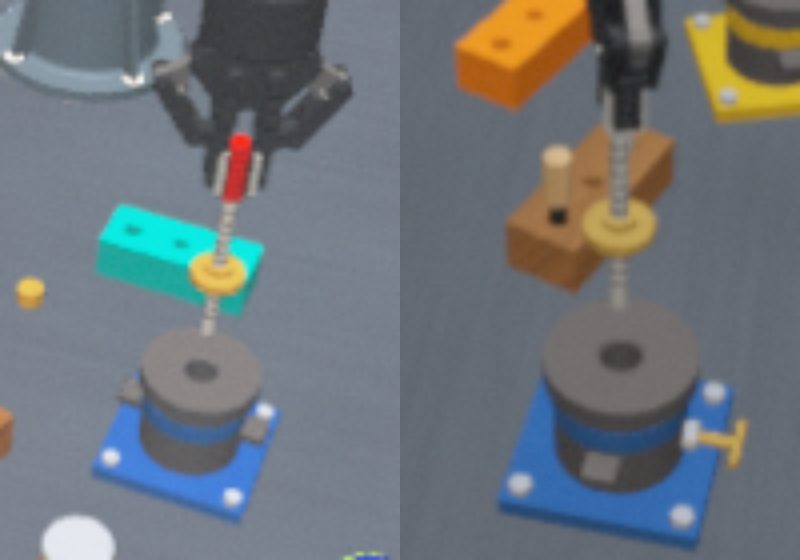

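The tip is over the blue mouth in both views, with the collar higher at about 55 mm. The tilt is now about 0.018 rad along x, so I bias x slightly and descend.

Request:
servo_tool --rows '[[[2.5,-0.5,0],0,-1],[[2.5,-0.5,15],0,-1],[[2.5,-0.5,35],0,-1],[[2.5,-0.5,52],0,-1],[[2.5,-0.5,55],0,-1],[[2.5,-0.5,55],0,-1]]'

```text
t: 12.25
tcp_pos: [0.5489, 0.2163, 0.3842]
tool_rot: [0.99, 0.14, -0.009, -0.002]
force: [1.0, 0.5, -2.5]
finger_gap: 0.168
```

Request:
servo_tool --rows '[[[0,0,2],0,-1],[[0,0,5],0,-1],[[0,0,8],0,-1],[[0,0,11],0,-1],[[0,0,14],0,-1],[[0,0,17],0,-1],[[0,0,20],0,-1],[[0,0,20],0,-1]]'

```text
t: 13.05
tcp_pos: [0.5488, 0.2163, 0.3647]
tool_rot: [0.99, 0.14, -0.008, -0.002]
force: [-0.4, -0.9, 2.9]
finger_gap: 0.166
```

```bash
python3 - <<'E'
from h import *
e=sense();print(e["tcp_pos"],e["tool_rot"],e["force"],tip())
E
```

```text
[0.54875732 0.21634255 0.36467446] [ 0.99009389  0.14014382 -0.00843412 -0.00163533] [-0.44915154 -0.85010996  2.88031029] [0.54431892 0.21658154 0.05470758]
```

Request:
servo_tool --rows '[[[0,0,3],0,-1],[[0,0,6],0,-1],[[0,0,9],0,-1],[[0,0,12],0,-1],[[0,0,15],0,-1],[[0,0,16],0,-1],[[0,0,16],0,-1]]'

```text
t: 13.75
tcp_pos: [0.5486, 0.2164, 0.3489]
tool_rot: [0.99, 0.14, -0.008, -0.002]
force: [-0.9, -0.3, 4.5]
finger_gap: 0.168
```

Request:
servo_tool --rows '[[[0,0,1],0,-1],[[0,0,2],0,-1],[[0,0,2],0,-1]]'

```text
t: 14.05
tcp_pos: [0.5486, 0.2164, 0.3469]
tool_rot: [0.99, 0.14, -0.008, -0.002]
force: [-0.6, -0.6, 4.8]
finger_gap: 0.168
```

Request:
servo_tool --rows '[[[0,0,0.7],0,-1],[[0,0,1.2],0,-1],[[0,0,1.2],0,-1]]'

```text
t: 14.35
tcp_pos: [0.5486, 0.2164, 0.3456]
tool_rot: [0.99, 0.14, -0.008, -0.002]
force: [-0.8, -0.2, 3.9]
finger_gap: 0.168
```

Request:
servo_tool --rows '[[[0,0,0.6],0,-1],[[0,0,0.8],0,-1],[[0,0,0.8],0,-1]]'

```text
t: 14.65
tcp_pos: [0.5486, 0.2164, 0.3448]
tool_rot: [0.99, 0.14, -0.008, -0.002]
force: [-1.2, -0.6, 5.5]
finger_gap: 0.167
```

Request:
servo_tool --rows '[[[0,0,0.5],0,-1],[[0,0,0.5],0,-1],[[0,0,0.5],0,-1]]'

```text
t: 14.95
tcp_pos: [0.5486, 0.2164, 0.3448]
tool_rot: [0.99, 0.14, -0.008, -0.002]
force: [-1.3, -0.3, 7.0]
finger_gap: 0.169
```

```bash
python3 - <<'E'
from h import *
e=sense();print(e["tcp_pos"],e["tool_rot"],e["force"],tip())
S={n:snapshot(n) for n in("scene","side")}
cv2.imwrite("pics/b2.png",np.hstack([cv2.resize(S["scene"]["image"][170:260,350:430],None,fx=5,fy=5),cv2.resize(S["side"]["image"][220:310,275:355],None,fx=5,fy=5)]))
E
```

```text
[0.54856421 0.21641507 0.3447734 ] [ 0.99009127  0.14019561 -0.00787003 -0.00159088] [-1.33240885 -0.31161374  7.0178101 ] [0.54447592 0.21667563 0.03480172]
```

View pics/b2.png

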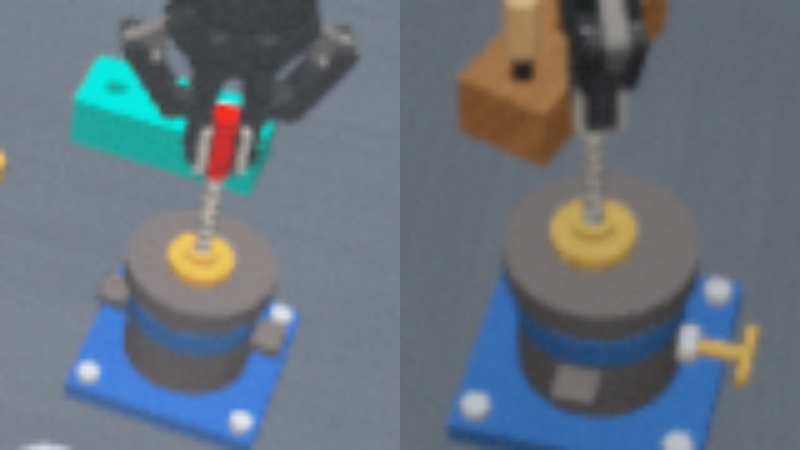

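The collar rests on the blue rim in both views. Motion stopped at TCP z 0.3448 with the force rising, which matches 0.3447 in the yellow mould. I'll raise and return to the stand.

Request:
servo_tool --rows '[[[0,0,-5],0,-1],[[0,0,-25],0,-1],[[0,0,-60],0,-1],[[0,0,-95],0,-1],[[0,0,-95],0,-1],[[0,0,-95],0,-1]]'

```text
t: 15.65
tcp_pos: [0.5498, 0.2163, 0.4395]
tool_rot: [0.99, 0.14, -0.008, -0.002]
force: [-1.6, 1.1, -2.1]
finger_gap: 0.166
```

```bash
python3 - <<'E'
from h import *
e=sense();print(e["tcp_pos"],e["tool_rot"],e["force"],tip(),tip_shift([.5885,.0115,.13]))
E
```

```text
[0.54980502 0.21629978 0.43947295] [ 0.99008616  0.14022941 -0.00790996 -0.00159519] [-1.59713388  1.10375682 -2.11305316] [0.54569184 0.2165594  0.1295016 ] [-15.83410529 208.87679981  -1.38082094]
```

Request:
servo_tool --rows '[[[-2,25,-1],0,-1],[[-5,60,-1],0,-1],[[-8,100,-1],0,-1],[[-11,140,-1],0,-1],[[-14,180,-1],0,-1],[[-16,205,-1],0,-1],[[-16,209,-1],0,-1],[[-16,209,-1],0,-1]]'

```text
t: 16.45
tcp_pos: [0.5921, 0.0104, 0.4372]
tool_rot: [0.99, 0.139, -0.01, -0.003]
force: [-0.6, 0.5, -1.4]
finger_gap: 0.167
```

```bash
python3 - <<'E'
from h import *
e=sense();print(e["tcp_pos"],e["tool_rot"],e["force"],tip(),tip_shift([.5885,.0115,.13]))
E
```

```text
[0.59210609 0.01039553 0.43724882] [ 0.99019856  0.13927463 -0.0101341  -0.00258814] [-0.58388007  0.49174652 -1.429379  ] [0.58654199 0.0110758  0.12730075] [ 1.94644876  0.11075763 -2.73838652]
```

Request:
servo_tool --rows '[[[3.5,0.7,0],0,-1],[[3.5,0.7,20],0,-1],[[3.5,0.7,50],0,-1],[[3.5,0.7,74],0,-1],[[3.5,0.7,78],0,-1],[[3.5,0.7,78],0,-1],[[3.5,0.7,78],0,-1]]'

```text
t: 17.15
tcp_pos: [0.5946, 0.0115, 0.3603]
tool_rot: [0.99, 0.14, -0.009, -0.002]
force: [0.5, -0.2, -1.4]
finger_gap: 0.167
```

```bash
python3 - <<'E'
from h import *
e=sense();print(e["tcp_pos"],e["tool_rot"],e["force"],tip(),tip_shift([.5885,.0115,.010]))
S={n:snapshot(n) for n in("scene","side")}
cv2.imwrite("pics/s.png",np.hstack([cv2.resize(S["scene"]["image"][165:255,285:365],None,fx=5,fy=5),cv2.resize(S["side"]["image"][165:255,270:350],None,fx=5,fy=5)]))
E
```

```text
[0.59459177 0.01146644 0.36027534] [ 0.99014135  0.13975838 -0.00907799 -0.0023006 ] [ 0.50426405 -0.15771428 -1.41224991] [0.58970056 0.01205942 0.05031575] [-0.60947706  0.49131417 40.32990775]
```

View pics/s.png

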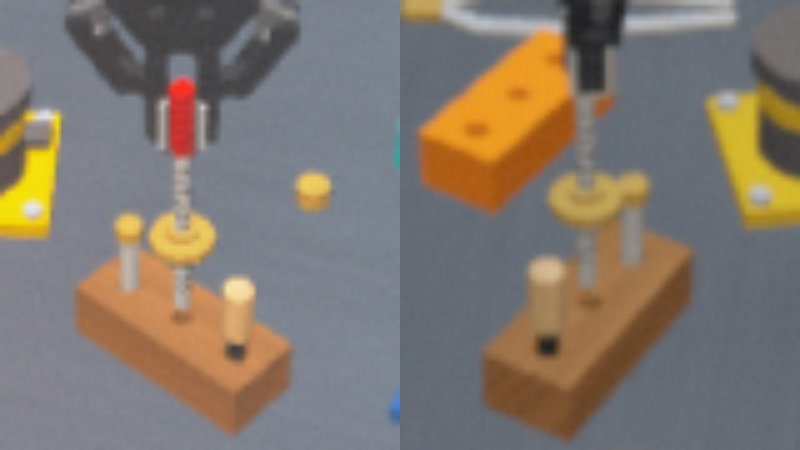

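The tip is just above the hole, at (180,317) and (590,298) in the crops, and looks aligned. I'll insert it gently.

Request:
servo_tool --rows '[[[-0.9,0.6,0],0,-1],[[-0.9,0.6,4],0,-1],[[-0.9,0.6,8],0,-1],[[-0.9,0.6,12],0,-1],[[-0.9,0.6,16],0,-1],[[-0.9,0.6,16],0,-1]]'

```text
t: 17.85
tcp_pos: [0.5933, 0.0103, 0.3438]
tool_rot: [0.99, 0.139, -0.01, -0.002]
force: [0.4, -0.8, -2.1]
finger_gap: 0.172
```

```bash
python3 - <<'E'
from h import *
e=sense();print(e["tcp_pos"],e["tool_rot"],e["force"],e["ft_torque"],tip(),tip_shift([.5885,.0115,.010]))
E
```

```text
[0.5933104  0.0103208  0.34377145] [ 0.99018085  0.13944489 -0.00954248 -0.00243931] [ 0.44082779 -0.81500477 -2.09551834] [ 0.05107911 -0.01278182 -0.02001647] [0.58812224 0.01096005 0.03381679] [ 0.94601371 -0.23620582 23.8059399 ]
```

Inside the hole with no contact forces. I'll continue to just above the floor, at the original height.

Request:
servo_tool --rows '[[[0.3,0,4],0,-1],[[0.3,0,8],0,-1],[[0.5,0,12],0,-1],[[0.5,0,16],0,-1],[[0.5,0,20],0,-1],[[0.5,0,22.5],0,-1],[[0.5,0,22.5],0,-1]]'

```text
t: 18.55
tcp_pos: [0.5932, 0.0105, 0.3208]
tool_rot: [0.99, 0.139, -0.01, -0.003]
force: [-0.6, 0.3, -1.5]
finger_gap: 0.166
```

```bash
python3 - <<'E'
from h import *
e=sense();print(e["tcp_pos"],e["tool_rot"],e["force"],e["ft_torque"],tip())
E
```

```text
[0.59321975 0.01049889 0.32075822] [ 0.9901744   0.13945498 -0.01001605 -0.00257661] [-0.6334763   0.31542576 -1.52137394] [-0.0035143 -0.063113  -0.0122679] [0.58772899 0.01118143 0.01080886]
```

Request:
servo_tool --rows '[[[0,0,0],0,-0.5],[[0,0,0],0,-0.2],[[0,0,0],0,0.3],[[0,0,0],0,0.6],[[0,0,0],0,0.6],[[0,0,0],0,0.6]]'

```text
t: 19.15
tcp_pos: [0.5932, 0.0105, 0.3209]
tool_rot: [0.99, 0.139, -0.01, -0.003]
force: [-0.2, 0.2, -0.0]
finger_gap: 0.8
```

Request:
servo_tool --rows '[[[0,0,-15],0,0.6],[[0,0,-45],0,0.6],[[0,0,-85],0,0.6],[[0,0,-120],0,0.6],[[0,0,-120],0,0.6],[[0,0,-120],0,0.6],[[0,0,-120],0,0.6]]'

```text
t: 19.85
tcp_pos: [0.5951, 0.0103, 0.4396]
tool_rot: [0.99, 0.139, -0.011, -0.003]
force: [-0.1, 0.8, -0.1]
finger_gap: 0.804
```

```bash
python3 - <<'E'
from h import *
e=sense();print(e["t"],e["tcp_pos"],e["force"],e["finger_gap"])
S={n:snapshot(n) for n in("scene","side")}
cv2.imwrite("pics/f.png",np.hstack([cv2.resize(S["scene"]["image"][150:270,285:365],None,fx=5,fy=5),cv2.resize(S["side"]["image"][150:270,270:350],None,fx=5,fy=5)]))
A=[];B=[]
for n,b in(("scene",(310,185,335,212)),("side",(298,172,320,203))):
    s=S[n];p=red_handle(s,b).mean(0); T=s["cam_to_world"]; d=T[:3,:3]@rays(s,p)[0]; d/=np.linalg.norm(d); P=np.eye(3)-np.outer(d,d); A.append(P);B.append(P@T[:3,3])
print(np.linalg.solve(sum(A),sum(B)))
E
```

```text
19.85 [0.59510248 0.01032996 0.43958263] [-0.11591264  0.79844385 -0.14333661] 0.8041303921744092
[0.59509194 0.00818874 0.16390081]
```

View pics/f.png

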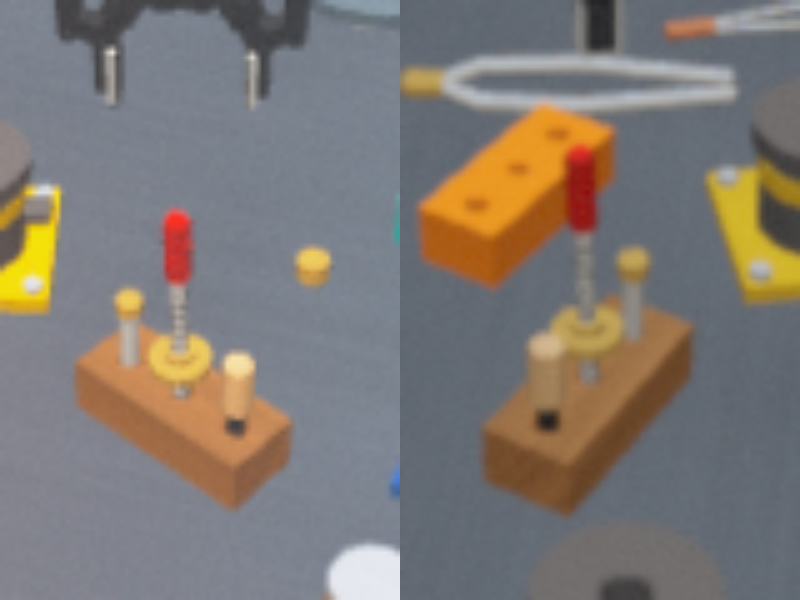

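The rod stands in the middle hole with its handle at the original height. It leans about 0.04 rad, which is within the hole's play, and the gripper is clear.

```bash
python3 -c "
from station import sign_off; print(sign_off())"
```

```text
the job is handed in; nothing more can be done
None
```

I took the rod out, set its collar in the yellow mould, pressed the blue plug to match and put the rod back in its hole. The job was handed in at about 19.9 s; the system gives no verdict.

- **Yellow mould:** the rod bottomed at a depth of about 55 mm, with at most about 19 N measured at the wrist (limit 35 N).
- **Blue mould:** I pressed until the collar sat on the rim. The tool stopped within 0.1 mm of its yellow-mould height, and both camera views showed the collar on the rim.
- **Rod in the stand:** after release the handle was at its original height, to within a millimetre. Its position had shifted about 6 mm, which means a lean of about 0.04 rad, under the 0.16 limit.
- **Bystanders and gripper:** the gripper was clear of everything, and the neighbouring tools in the stand looked unmoved. I didn't measure the bystanders' positions at the end, only looked at those in the pictures.

**Checks that disagreed:** the wrist camera placed the handle 3–4 mm away from the other two cameras in y, so I used the measured grasp position for the return. The tool also picked up about 0.02 rad of tilt along the way, and I corrected the tip position for it.

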